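# Lock the filter cartridge into the vacuum pump's bayonet port

## Robot

A 7-joint arm with a two-finger parallel gripper is mounted at the origin on the work surface. World frame = base frame: x ahead of the robot, y to its left, z up, the work surface at z = 0. Lengths are in m, angles in rad, forces in N, time in s.
With the tool pointing down it reaches from about 0.35 to 0.9 m from the base axis. Payload 8.1 kg.
Tool frame: the origin (TCP) lies on the centre line of the jaws, within the pads' length; the fingertips stand ctrl.finger_overhang ahead of it and the grasp point (between the pads) lies 5 mm behind it (ctrl.finger_overhang is the distance from the TCP to the fingertips, in m); z points along the fingers, x is the direction in which the jaws open and shut, and the axes are right-handed (so a half turn about z gives the same grasp; the last joint's range is limited). The gripper opens to 92 mm and grips with 3 to 60 N. Pads are 19 mm wide; open, the fingers measure 130 mm over their backs; the gripper's body (75 mm by 190 mm) begins 47 mm behind the grasp point.
Start: joints at [1.215, 0.434, 0.025, 1.573, -0.012, 1.134, -0.075], TCP at [0.156, -0.605, 0.22] pointing down, gripper open.
Joint ranges: [-2.62, 2.62], [-0.44, 2.09], [-1.27, 1.32], [0.08, 2.57], [-1.32, 4.46], [0.12, 2], [-2.74, 2.74]. Speed limits (rad/s): [2.22, 2.22, 3.01, 3.01, 3.14, 3.14, 3.14].

## Interface

Orientations are given as a unit quaternion [w, x, y, z].
In Python, from bench import monitor, get_image, job, recognise, silhouettes, ctrl gives the robot as it stands.
- The arm moves only by the tool jog_arm, never from a script. Its argument "increments" is text: rows parted by semicolons, each of 5 numbers parted by spaces: the shift along the tool's x, y, z in m, then the turn about the tool's z in degrees, then the closure, from -1 (fully open) to 1 (shut). A call has 1 to 5 rows; each row is the pose to reach, as a shift and turn from the pose commanded when the call began, along the tool's axes at that moment; what a row does not reach only later rows make up. A row lasts 1/8 s, in which the tool goes at most 62.5 mm and 10.7 degrees, less where a joint would pass 70% of its speed; a pose out of reach is approached as far as the arm can. A call with a gripper value outside its range is refused whole. The fingers move at their own pace and stop on an object; "grip_force" is the grip in N (left out, the last holds). Time passes only in rows, so rows that repeat a pose let the fingers close. It gives the time, the measured TCP pose, the force and the opening at its end, in the units of the state.
- monitor.read_state(): the state, without advancing time (a new reading comes with each control period).
- get_image(name): name is "scene" or "side" or "wrist"; returns a dict with "frame" (480x640x3 uint8, red, green, blue), "K" (3x3 intrinsics, pixels), "R" (3x3) and "t" (3): a world point X has camera coordinates R X + t; the wrist camera has in their place "mount" (4x4, takes a point from camera to tool coordinates, whose origin is the TCP and whose axes are the tool frame's). Camera axes: x right, y down, z forward; pixel columns grow to the right and rows downward; lengths in m; the calibration is good to about 2 mm. A picture is of the moment at which its call begins: read the wrist's pose just before it. There is no depth.
- job.job_done(): hands the job in, once; it reports no verdict.
Trained networks look in a picture, given as the dict that the camera call returned (one of the last four; its "shot" number tells which), for a name from the list of things; names that differ only in an ending like _2 or _b are one class to them, and where a whole thing is asked for, a point or a joint stands for the part that bears it (a point fixed in the world has none). Each returns a list of dicts, best first, with "conf" (0 to 1); they miss things now and then, are a little off and sometimes report something else, mostly with a low value. They report only what shows in the picture. A call takes as long as a camera call.
- recognise(picture, query): "bbox" ([left, top, width, height] as shares, 0 to 1, of the picture: columns of its width, rows of its height, round what is visible of it).
- silhouettes(picture, query): "region" (480x640 bool, what is visible of it) and "bbox" ([left, top, width, height] as shares, 0 to 1, of the picture: columns of its width, rows of its height, round what is visible of it).
The state is a dict: "t": time; "joint_pos": joint angles; "joint_velocities": joint speeds; "joint_efforts": joint torques, N m; "ee_pos": TCP position; "eef_rot": TCP orientation; "contact_force": force on the tool from outside, world axes, zero at the start; "moment": the same for the moment, N m; "grip_width": opening from 0.0 (shut) to 1.0 (fully open).
Only numpy, scipy, OpenCV 4.12 (cv2) and the standard library are available. Lean on these libraries where they do the work, as an engineer would, in place of code of your own. Each camera call takes 0.05 s, during which the arm holds its last target. There are 200 camera calls.

## Task

Take the filter cartridge out of the clear tray and fit it in the spring-loaded bayonet port on top of the small white pump unit: lugs into the slots, push it in gently against the spring as far as it goes, turn it clockwise about a quarter turn until it locks, and let go. Leave the bottle, the sample case and the glove box where they are, and never force the cartridge against the pump.

Things in the scene. Friction and masses are not known exactly. Their poses are not given: they have to be found in the camera images.
- cartridge: Loose filter cartridge, upright in the tray, 82 mm tall, about 0.12 kg. Origin at the centre of its underside, z up. Aluminium stem of 26 mm diameter up to z = 39 mm, its foot tapered to 21 mm over the lowest 4 mm; round flange of 48 mm diameter from z = 39 to 44 mm; grip bar above that. Symmetrical: it fits the port either way round.
- grip (a point): On the cartridge's axis, 67 mm above its underside: middle of the upper part of the grey upright grip bar, which is 44 mm long (along the cartridge's x), 14 mm thick (along y) and reaches from z = 44 (flange) to 82 mm.
- lugs (a point): On the cartridge's axis, 7.5 mm above its underside: mid height of its two steel bayonet lugs, which stick out along the cartridge's +x and -x to 20 mm from the axis, 8 mm wide, from z = 5 to 10 mm.
- pump: White pump unit, 170 x 160 mm, fixed. Origin on the port's axis at bench level. On top a square aluminium plate, 84 mm wide, with a round 45 mm hole: the bayonet port, axis vertical. Its two entry slots, about 12 mm wide, lie along the pump's +x and -x; the lip between them leaves a 30 mm bore for the stem. The plate's top (rim) is the highest point, 100 mm above the bench.
- port (a point): Centre of the port's mouth at rim height. The bayonet lip inside lies 2 to 12 mm below this point, differs from unit to unit and is not measured: feel for it. A spring plunger meets the cartridge's underside 10 mm below the lip's top with 3 N, plus 0.5 N per mm; the hard stop is at 22.5 mm (9.2 N). Only with the underside deeper than 21 mm below the lip's top do the lugs turn freely under the lip.
- lock (a point): Point on the rim 30 mm from the port's axis, in the direction of one locking notch: 80 degrees (1.40 rad) clockwise, seen from above, from the pump's +x slot; the other notch is opposite. Pushed in, the cartridge turns only clockwise; a firm stop follows about 4 degrees past the notch. Let go there, the spring lifts it 3 to 4.5 mm, underside 20 to 30 mm below the rim.
- tray: Clear shallow open tray, fixed, 120 x 120 x 18 mm, floor and walls 3 mm thick, in which the cartridge stands. Origin at the centre of its underside.
- bottle: White plastic bottle, 54 mm diameter, 120 mm tall, a bystander. Origin at the centre of its underside.
- case: Flat clear sample case with a steel plate on top, 85 x 65 x 24 mm, a bystander. Origin at the centre of its underside.
- glovebox: Paper glove box, 230 x 120 x 70 mm, a bystander. Origin at the centre of its underside.

How it is judged:
On the way:
1. the cartridge's lugs are through the entry slots and it is pushed down against the spring (z of cartridge in the frame of port below -0.0225 m and angle between the x axis of cartridge and the x axis of pump, either way round below 0.35 rad and horizontal distance between cartridge and port below 0.004 m), for 0.05 s.
At the end, for the whole second after the job is handed in: The cartridge is locked in the port: within 4 mm of its axis, upright within 0.1 rad, its underside more than 18.5 mm below the rim (lugs under the lip), its lugs turned 1.40 rad from the entry slots, give or take 0.12 rad, at rest and let go (z of cartridge in the frame of port below -0.0185 m and horizontal distance between cartridge and port below 0.004 m and angle between the x axis of cartridge and the x axis of pump, either way round between 1.28 and 1.52 rad and angle between cartridge's own z axis and vertical below 0.1 rad and linear speed of cartridge below 0.02 m/s); the robot touches nothing.
It fails at once if the cartridge is forced against the pump with more than 30 N (contact force between cartridge and pump above 30 N).
It fails at once if a bystander (bottle, sample case or glove box) is moved by more than 30 mm (distance of any of bottle, case, glovebox from where it was at the start of the episode above 0.03 m).
It also fails if it takes over 61 s, if anything falls off the work surface, if the arm or the gripper's body presses on something with over 40 N, if the wrist force passes 120 N, or if a joint passes its speed limit or range.

## Working session

There is one attempt and no reset: what is moved stays moved. The work goes in short steps, Python scripts to look and compute and a tool call to move; the robot and the scene stay as the last step left them, time stands still between calls to the robot, and variables do not carry over. Pictures are saved under pics/ and viewed, about 8 in all and at most 12, crops included, and the job is handed in when it is done.

Besides the shell and the picture viewer there is one more tool, called after "Request:" in YAML: its name, and indented under it one key for each argument. jog_arm: Moves the arm, as the interface text tells. Its arguments: {"type":"object","properties":{"increments":{"type":"string"},"grip_force":{"type":"number"}},"required":["increments"]}

```bash
mkdir -p pics; ls
cat > h.py <<'E'
import numpy as np, cv2
from scipy.spatial.transform import Rotation as Rn
from bench import monitor, get_image, job, recognise, silhouettes, ctrl
def tcp():
    s=monitor.read_state(); q=s["eef_rot"]
    return np.array(s["ee_pos"]), Rn.from_quat([q[1],q[2],q[3],q[0]]).as_matrix()
def snap(n):
    p,R=tcp(); im=get_image(n)
    K=np.array(im["K"])
    if "mount" in im:
        M=np.array(im["mount"]); Rc=R@M[:3,:3]; c=R@M[:3,3]+p   # cam->world
    else:
        Rc=np.array(im["R"]).T; c=-Rc@np.array(im["t"])
    im["cam"]=(K,Rc,c); return im
def atz(im,u,v,z):
    K,Rc,c=im["cam"]; d=Rc@np.linalg.inv(K)@np.array([u,v,1.]); return c+d*(z-c[2])/d[2]
def proj(im,X):
    K,Rc,c=im["cam"]; x=K@(Rc.T@(np.asarray(X)-c)); return x[:2]/x[2]
def save(im,f,crop=None,s=1):
    a=im["frame"][:,:,::-1]
    if crop: l,t,w,h=crop; a=a[t:t+h,l:l+w]
    cv2.imwrite("pics/"+f,cv2.resize(a,None,fx=s,fy=s,interpolation=cv2.INTER_CUBIC))
E
python3 - <<'E'
from h import *
s=monitor.read_state(); print({k:np.round(v,3) for k,v in s.items()}, ctrl.finger_overhang); print(tcp()[1].round(3))
fr=[]
for n in ["scene","side","wrist"]:
    im=snap(n); fr.append(im["frame"]); print(n,im["cam"][2].round(3), im["cam"][1].round(2).tolist(), im["cam"][0][0,0])
    for q in ["cartridge","pump","tray","bottle","case","glovebox"]:
        for r in recognise(im,q)[:2]:
            b=np.array(r["bbox"])*[640,480,640,480]; print(q,round(r["conf"],2),b.round(0))
cv2.imwrite("pics/a.png",cv2.resize(np.hstack(fr[:2]),(800,300))[:,:,::-1]); cv2.imwrite("pics/w.png",fr[2][:,:,::-1]);cv2.imwrite("pics/s.png",fr[0][:,:,::-1])
E
```

```text
pics
{'t': np.float64(0.0), 'joint_pos': array([ 1.215,  0.435,  0.025,  1.574, -0.012,  1.134, -0.075]), 'joint_velocities': array([-0.002,  0.   , -0.001,  0.   , -0.   , -0.001,  0.002]), 'joint_efforts': array([ 1.0000e-03, -6.6786e+01,  9.8500e-01, -3.1445e+01, -6.1000e-02,
        4.3000e-02,  0.0000e+00]), 'ee_pos': array([ 0.156, -0.605,  0.219]), 'eef_rot': array([-0.   ,  0.791, -0.612, -0.001]), 'contact_force': array([0.046, 0.055, 0.06 ]), 'moment': array([-0.02 , -0.055, -0.008]), 'grip_width': np.float64(1.0)} 0.014
[[ 0.25  -0.968 -0.001]
 [-0.968 -0.25   0.002]
 [-0.002  0.    -1.   ]]
scene [1.182 0.169 1.074] [[-0.23, 0.85, -0.48], [0.97, 0.19, -0.12], [-0.01, -0.49, -0.87]] 467.69987818758625
cartridge 0.79 [230. 190.  17.  31.]
pump 0.97 [338. 183.  86.  83.]
tray 0.78 [216. 191.  54.  40.]
bottle 0.97 [282. 283.  19.  34.]
case 0.68 [152. 186.  34.  34.]
glovebox 0.61 [461. 206.  67.  95.]
side [0.545 0.877 0.792] [[-0.99, -0.09, 0.09], [-0.13, 0.61, -0.78], [0.02, -0.79, -0.62]] 512.2241126232119
cartridge 0.64 [356. 197.  21.  31.]
cartridge 0.17 [248. 229.  20.  47.]
tray 0.53 [276. 412. 160.  65.]
bottle 0.56 [247. 229.  23.  50.]
case 0.82 [349. 175.  32.  18.]
case 0.61 [313. 271. 111. 100.]
glovebox 0.73 [276. 414. 158.  66.]
wrist [ 0.223 -0.587  0.385] [[0.25, -0.94, -0.25], [-0.97, -0.24, -0.06], [0.0, 0.26, -0.97]] 377.2735008302142
```

View pics/a.png

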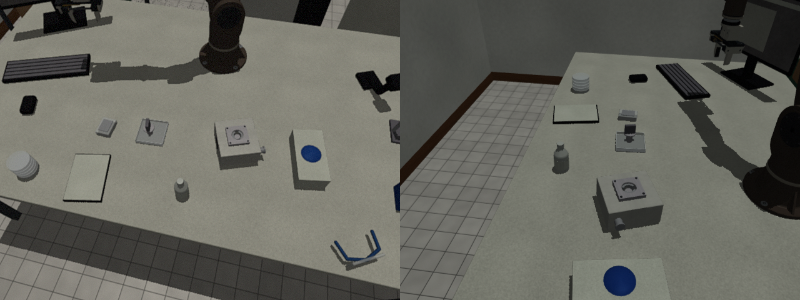

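Scene view: tray with cartridge at about (240,210) px, pump at (381,225), glove box at (495,250), bottle at (291,300), case at (169,203).

Run:
```python
from h import *
for n in ["scene","side"]:
    im=snap(n)
    for q,z in [("cartridge",.045),("pump",.1),("tray",.009),("bottle",.06),("case",.012),("glovebox",.035)]:
        for r in silhouettes(im,q)[:1]:
            m=r["region"]; v,u=np.nonzero(m); print(n,q,round(r["conf"],2),u.mean().round(),v.mean().round(),atz(im,u.mean(),v.mean(),z).round(3))
    print("port px->", atz(im,*( (379,214) if n=="scene" else (363*1+0,298)),.1).round(3))
    save(im,f"{n}c.png",(190,150,240,180) if n=="scene" else (290,180,160,200),3)
```

```text
scene cartridge 0.51 238.0 203.0 [ 0.534 -0.221  0.045]
scene pump 0.64 379.0 226.0 [0.56 0.16 0.1 ]
scene tray 0.55 244.0 212.0 [ 0.538 -0.209  0.009]
scene bottle 0.69 290.0 302.0 [ 0.787 -0.009  0.06 ]
scene glovebox 0.79 494.0 253.0 [0.536 0.454 0.035]
port px-> [0.525 0.154 0.1  ]
side cartridge 0.84 368.0 212.0 [ 0.537 -0.228  0.045]
side pump 0.93 365.0 321.0 [0.525 0.211 0.1  ]
side tray 0.92 368.0 229.0 [ 0.531 -0.204  0.009]
side bottle 0.75 258.0 254.0 [0.776 0.001 0.06 ]
side case 0.78 364.0 184.0 [ 0.553 -0.419  0.012]
side glovebox 0.56 351.0 447.0 [0.531 0.428 0.035]
port px-> [0.532 0.152 0.1  ]
```

View pics/scenec.png

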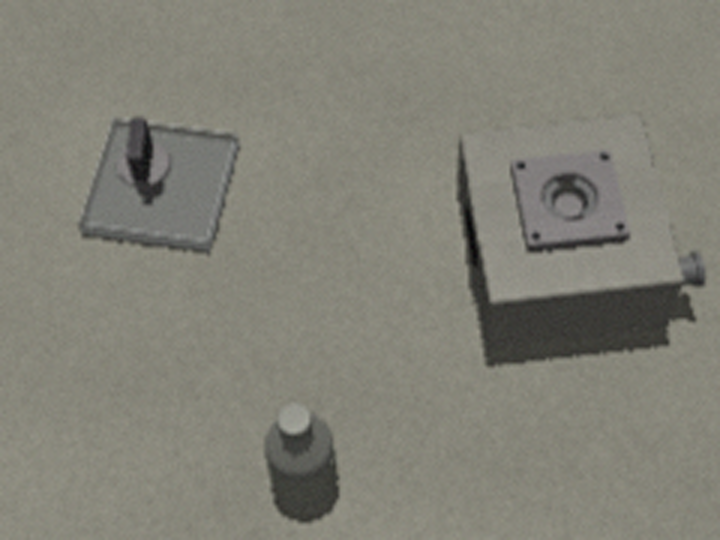

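Request:
jog_arm:
  increments: "-0.274 -0.458 0 0 -1; -0.274 -0.458 0 0 -1; -0.274 -0.458 0 0 -1; -0.274 -0.458 0 0 -1; -0.274 -0.458 0 0 -1"

```text
t: 2.38
ee_pos: [0.3771, -0.3813, 0.2203]
eef_rot: [0.0, 0.791, -0.612, 0.0]
contact_force: [0.3, -0.9, 0.3]
grip_width: 0.998
```

Request:
jog_arm:
  increments: "-0.112 -0.190 0 0 -1; -0.112 -0.190 0 0 -1; -0.112 -0.190 0 0 -1; -0.112 -0.190 0 0 -1; -0.112 -0.190 0 0 -1"

```text
t: 3.0
ee_pos: [0.5338, -0.2236, 0.2199]
eef_rot: [-0.001, 0.792, -0.61, -0.0]
contact_force: [-0.3, 0.1, 0.1]
grip_width: 1.0
```

Run:
```python
from h import *
print(tcp()[0].round(4)); print(tcp()[1].round(3).tolist(),np.round(monitor.read_state()["joint_pos"],2))
im=snap("wrist"); save(im,"w1.png")
for q,z in [("cartridge",.06),("grip",.082),("tray",.018)]:
    for r in silhouettes(im,q)[:2]:
        m=r["region"].astype(np.uint8); v,u=np.nonzero(m); print(q,round(r["conf"],2),u.mean().round(),v.mean().round(),atz(im,u.mean(),v.mean(),z).round(4),cv2.minAreaRect(np.c_[u,v].astype(np.float32)))
import pickle; pickle.dump((im["cam"],im["frame"]),open("w1.pkl","wb"))
```

```text
[ 0.5338 -0.2236  0.2199]
[[0.255, -0.967, 0.001], [-0.967, -0.255, 0.001], [-0.001, -0.001, -1.0]] [ 0.43  0.37 -0.18  1.68  0.07  1.1  -1.07]
cartridge 0.65 315.0 209.0 [ 0.542  -0.2202  0.06  ] ((317.06744384765625, 209.70787048339844), (58.935882568359375, 50.87989807128906), 57.9946174621582)
grip 0.9 315.0 209.0 [ 0.5463 -0.2191  0.082 ] ((313.9200134277344, 209.0600128173828), (51.56306838989258, 57.04438018798828), 39.09385299682617)
tray 0.96 304.0 201.0 [ 0.5401 -0.2093  0.018 ] ((305.89569091796875, 202.61135864257812), (126.69464874267578, 121.4557113647461), 11.53462028503418)
```

View pics/w1.png

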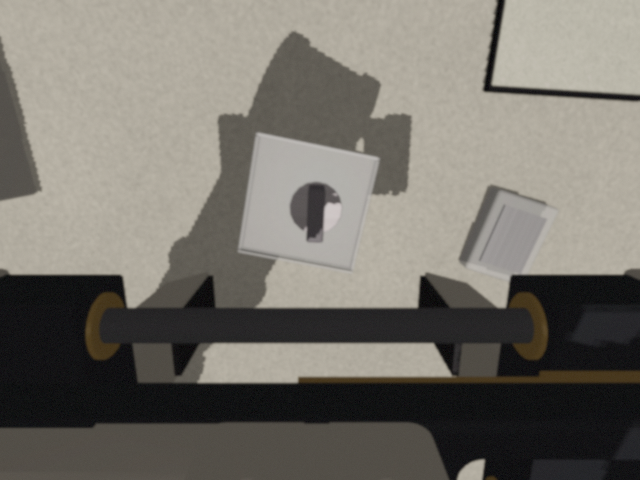

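Wrist view: cartridge at (316,208) px, its bar nearly parallel to image columns (dark top 184–235), i.e. the jaws are already almost aligned.

Run:
```python
import pickle; from h import *
cam,f=pickle.load(open("w1.pkl","rb")); im=dict(cam=cam)
g=cv2.cvtColor(f,cv2.COLOR_RGB2GRAY)[160:260,280:360]
cv2.imwrite("pics/w1z.png",cv2.resize(f[170:250,270:370][:,:,::-1],None,fx=7,fy=7,interpolation=cv2.INTER_CUBIC))
print(g[48:52,20:65]);print(g[20:90,36])
m=(g<70).astype(np.uint8); n,l,s,c=cv2.connectedComponentsWithStats(m); 
for i in range(1,n):
  if s[i,4]>100:
    v,u=np.nonzero(l==i); r=cv2.minAreaRect(np.c_[u+280,v+160].astype(np.float32)); print(r)
    b=cv2.boxPoints(r); print(np.array([atz(im,*p,.082) for p in b]).round(4).tolist(), atz(im,*r[0],.082))
print("flange",atz(im,316,207,.044)," predicted bar axis px",proj(im,[.534,-.2236,.082]))
```

```text
[[ 87  88  89  88  89  87  82  71  58  53  52  55  56  56  54  55  55  55
   53  52  54  55  63  97 144 179 196 201 202 201 202 202 201 201 201 201
  201 201 201 199 194 183 175 174 176]
 [ 89  88  88  87  88  87  80  69  59  55  55  54  52  56  53  52  55  54
   55  54  55  55  66 101 150 183 197 201 201 201 201 201 201 201 201 200
  201 201 200 198 192 181 174 175 176]
 [ 86  88  87  89  87  88  81  68  59  54  55  53  54  53  54  52  52  54
   54  53  54  55  65 104 153 185 198 201 201 200 201 200 200 200 200 199
  200 199 199 197 191 180 174 175 176]
 [ 86  88  87  87  88  85  78  67  57  56  53  54  55  54  54  54  54  52
   52  55  54  56  68 111 157 187 198 200 200 200 200 200 200 200 200 199
  200 198 199 197 189 179 175 176 177]]
[169 150 120  92  75  58  48  46  49  47  53  52  57  56  55  54  56  54
  54  54  54  57  55  53  58  55  55  54  55  55  52  54  54  52  53  54
  53  55  53  54  54  54  53  55  54  54  54  55  56  54  56  55  57  68
  83  94 104 113 121 125 124 127 144 163 173 174 175 175 175 174]
((315.2624206542969, 210.5137939453125), (16.661149978637695, 51.66533279418945), 3.012787342071533)
[[0.5224, -0.217, 0.082], [0.5643, -0.2086, 0.082], [0.567, -0.2216, 0.082], [0.5252, -0.2306, 0.082]] [ 0.54508506 -0.21936334  0.082     ]
flange [ 0.54148995 -0.22091154  0.044     ]  predicted bar axis px [316.81233588 224.64544929]
```

View pics/w1z.png

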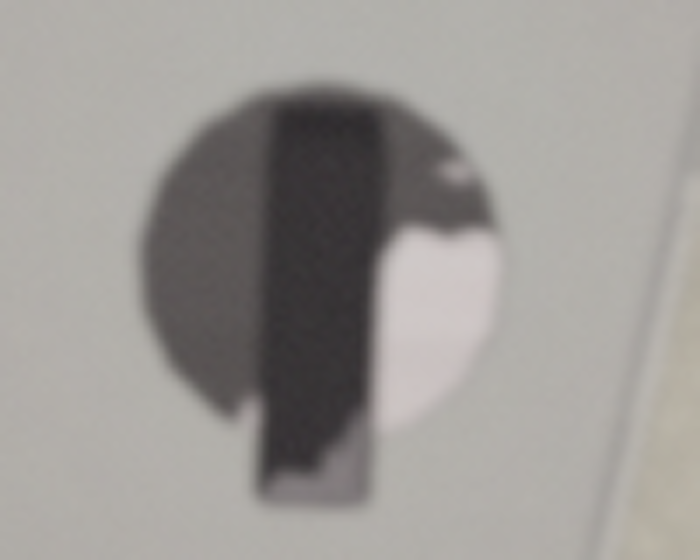

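Top-face centre is at about (315.7,213) and the flange centre at (315.7,207); both give a cartridge position of (0.542, -0.2204), turned about 3.3° from the jaws. Going down to grip.

Request:
jog_arm:
  increments: "-0.001 -0.0087 0.05 3.3 -1; -0.001 -0.0087 0.10 3.3 -1; -0.001 -0.0087 0.14 3.3 -1; -0.001 -0.0087 0.153 3.3 -1; -0.001 -0.0087 0.153 3.3 -1"
  grip_force: 40

```text
t: 3.82
ee_pos: [0.5396, -0.2245, 0.0672]
eef_rot: [0.0, 0.772, -0.635, -0.0]
contact_force: [0.5, 0.1, 0.3]
grip_width: 0.998
```

Request:
jog_arm:
  increments: "0 0 0 0 0.6; 0 0 0 0 1; 0 0 0 0 1; 0 0 0 0 1; 0 0 0 0 1"

```text
t: 4.45
ee_pos: [0.54, -0.2237, 0.0671]
eef_rot: [-0.0, 0.773, -0.635, 0.0]
contact_force: [0.4, 0.5, 0.3]
grip_width: 0.503
```

Request:
jog_arm:
  increments: "0 0 0 0 1; 0 0 0 0 1"

```text
t: 4.7
ee_pos: [0.54, -0.2237, 0.067]
eef_rot: [0.0, 0.773, -0.635, -0.0]
contact_force: [-0.8, -0.2, 0.0]
grip_width: 0.287
```

Request:
jog_arm:
  increments: "0 0 0 0 1; 0 0 0 0 1; 0 0 0 0 1; 0 0 0 0 1"

```text
t: 5.2
ee_pos: [0.5399, -0.2237, 0.067]
eef_rot: [0.0, 0.773, -0.635, -0.0]
contact_force: [-0.2, 0.1, -1.4]
grip_width: 0.146
```

Request:
jog_arm:
  increments: "0 0 -0.05 0 1; 0 0 -0.11 0 1; 0 0 -0.15 0 1; 0 0 -0.15 0 1; 0 0 -0.15 0 1"

```text
t: 5.82
ee_pos: [0.5393, -0.2236, 0.2161]
eef_rot: [0.0, 0.773, -0.635, -0.001]
contact_force: [-1.0, 0.4, -1.6]
grip_width: 0.146
```

Run:
```python
from h import *
p,R=tcp(); print(p.round(4), R.round(3).tolist(), np.round(monitor.read_state()["joint_pos"],2))
im=snap("wrist"); save(im,"w2.png")
s=snap("side")
for r in silhouettes(s,"cartridge")[:1]:
    v,u=np.nonzero(r["region"]); print(r["conf"],u.min(),u.max(),v.min(),v.max())
```

```text
[ 0.5393 -0.2236  0.2161] [[0.194, -0.981, -0.001], [-0.981, -0.194, 0.0], [-0.0, 0.001, -1.0]] [ 0.42  0.38 -0.16  1.67  0.07  1.1  -1.14]
0.58 363 382 147 178
```

View pics/w2.png

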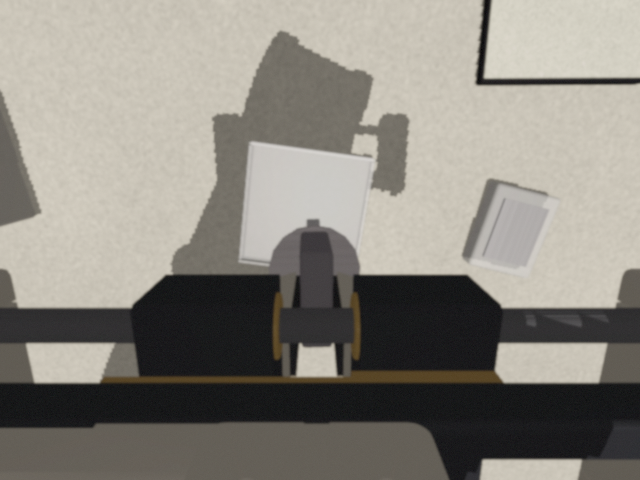

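The cartridge is held: lug tip at (313,219), flange front edge at (316,227), between the pads. Now compute its offset along the bar.

Run:
```python
from h import *
im=snap("wrist"); p,R=tcp()
w=lambda x,y,zc: p+R@np.array([x,y,-(zc-.064)])
for dy in (-.004,-.002,0,.002):
  print(dy,"lugtop",proj(im,w(0,-.02+dy,.01)).round(1),"lugbot",proj(im,w(0,-.02+dy,.005)).round(1),"flange bot",proj(im,w(0,-.024+dy,.039)).round(1),"ftop",proj(im,w(0,-.024+dy,.044)).round(1),"bar",proj(im,w(0,-.022+dy,.044)).round(1),proj(im,w(0,-.022+dy,.082)).round(1))
print("flange sides",proj(im,w(-.024,0,.0415)),proj(im,w(.024,0,.0415)))
g=cv2.cvtColor(im["frame"],cv2.COLOR_RGB2GRAY); print(g[212:262,313].tolist()); print(g[225,300:330].tolist()); print(g[262,262:366].tolist())
```

```text
-0.004 lugtop [317.  216.4] lugbot [317.  214.7] flange bot [317.2 220.1] ftop [317.2 222.2] bar [317.2 226.1] [317.5 247.3]
-0.002 lugtop [317.  219.7] lugbot [317.  217.9] flange bot [317.2 223.9] ftop [317.2 226.1] bar [317.2 230. ] [317.5 252. ]
0 lugtop [317. 223.] lugbot [317.  221.2] flange bot [317.2 227.7] ftop [317.2 230. ] bar [317.2 233.8] [317.5 256.7]
0.002 lugtop [317.  226.3] lugbot [317.  224.4] flange bot [317.2 231.4] ftop [317.2 233.8] bar [317.2 237.6] [317.5 261.4]
flange sides [271.56236773 273.1577194 ] [362.74568574 273.13060363]
[202, 201, 202, 202, 200, 196, 178, 143, 109, 97, 94, 95, 95, 96, 101, 107, 110, 108, 102, 85, 69, 62, 60, 60, 59, 60, 59, 58, 58, 58, 60, 57, 58, 57, 58, 60, 56, 57, 58, 62, 61, 64, 65, 66, 65, 67, 65, 65, 67, 65]
[200, 199, 198, 195, 191, 178, 154, 120, 101, 97, 96, 96, 97, 96, 97, 96, 96, 98, 109, 136, 166, 183, 189, 191, 192, 194, 197, 199, 200, 200]
[152, 151, 146, 144, 142, 138, 133, 124, 113, 107, 106, 106, 106, 106, 106, 105, 106, 106, 104, 106, 105, 107, 106, 106, 105, 105, 106, 107, 106, 105, 105, 105, 106, 106, 104, 105, 101, 89, 73, 66, 63, 66, 65, 64, 65, 67, 65, 65, 66, 65, 65, 66, 67, 65, 66, 67, 66, 65, 65, 64, 66, 65, 65, 65, 65, 65, 66, 66, 63, 65, 71, 86, 99, 102, 105, 105, 104, 103, 104, 104, 103, 104, 104, 104, 104, 102, 102, 103, 102, 103, 106, 103, 103, 103, 103, 109, 132, 167, 189, 199, 200, 202, 203, 205]
```

Request:
jog_arm:
  increments: "-0.369 -0.062 -0.034 0 1; -0.369 -0.062 -0.034 0 1; -0.369 -0.062 -0.034 0 1; -0.369 -0.062 -0.034 0 1; -0.369 -0.062 -0.034 0 1"

```text
t: 6.65
ee_pos: [0.5305, 0.0892, 0.2448]
eef_rot: [0.0, 0.773, -0.635, -0.0]
contact_force: [1.7, -0.4, -1.5]
grip_width: 0.153
```

Request:
jog_arm:
  increments: "-0.002 0.039 0 0 1; -0.002 0.039 0 0 1; -0.002 0.039 0 0 1; -0.002 0.039 0 0 1"

```text
t: 7.15
ee_pos: [0.4931, 0.0813, 0.2451]
eef_rot: [-0.0, 0.772, -0.635, -0.0]
contact_force: [0.2, 0.0, -1.6]
grip_width: 0.146
```

Run:
```python
from h import *
import pickle
p,R=tcp(); print(p.round(4), R.round(3).tolist(), np.round(monitor.read_state()["joint_pos"],2))
im=snap("wrist"); pickle.dump((im["cam"],im["frame"]),open("w3.pkl","wb"))
print(proj(im,[.528,.153,.1]))
f=im["frame"].copy()[60:300,200:440]
cv2.imwrite("pics/w3.png",cv2.resize(f[:,:,::-1],None,fx=2.5,fy=2.5,interpolation=cv2.INTER_CUBIC))
```

```text
[0.4931 0.0813 0.2451] [[0.193, -0.981, -0.0], [-0.981, -0.193, 0.0], [-0.0, 0.0, -1.0]] [-0.02  0.23 -0.31  1.81  0.08  1.11 -1.73]
[237.88745568 164.71783465]
```

View pics/w3.png

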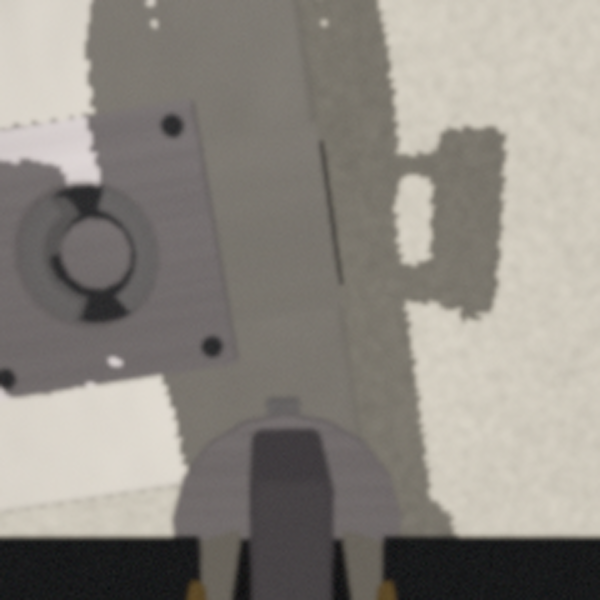

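Port hole centre at full-picture px ≈(234.8,161.2), slots along image vertical tilted ~9° (upper slot crop (84,203), lower (101,305)); screws at crop (172,125), (212,346), (5,378).

Run:
```python
import pickle; from h import *
cam,f=pickle.load(open("w3.pkl","rb")); im=dict(cam=cam)
W=lambda x,y,z=.1: atz(im,200+x/2.5,60+y/2.5,z)
c=W(87,253); print("port",c)
for a,b in [((172,125),(212,346)),((195,105),(235,360)),((5,378),(212,346)),((5,395),(237,357)),((81,190),(103,318))]:
    d=W(*b)-W(*a); print(np.linalg.norm(d).round(4), np.degrees(np.arctan2(d[1],d[0])).round(2)%90)
g=cv2.cvtColor(f,cv2.COLOR_RGB2GRAY)
# ellipse of hole rim: sizes
for x in (16,159): print(W(x,253))
for y in (184,324): print(W(87,y))
# screws mid
print("plate centre from diagonal screws",(W(172,125)+W(5,378))/2)
# cartridge in view: u of lug edges, bar edges
print(g[222,295:330].tolist()); print(g[216:235,313].tolist()); print(g[245,290:345].tolist())
```

```text
port [0.53028855 0.15583506 0.1       ]
0.0703 20.110000000000014
0.0808 19.080000000000013
0.0701 19.909999999999997
0.079 20.459999999999994
0.0409 18.00999999999999
[0.52588026 0.17830358 0.1       ]
[0.53475951 0.13304714 0.1       ]
[0.55157107 0.15880596 0.1       ]
[0.50755726 0.15266192 0.1       ]
plate centre from diagonal screws [0.52934348 0.15612758 0.1       ]
[115, 117, 117, 115, 118, 115, 117, 116, 117, 116, 114, 107, 104, 102, 102, 100, 99, 100, 100, 99, 102, 102, 101, 102, 106, 111, 114, 116, 118, 118, 119, 115, 117, 117, 119]
[118, 115, 112, 101, 98, 99, 100, 100, 100, 99, 106, 110, 114, 112, 105, 90, 71, 64, 62]
[106, 106, 107, 107, 106, 106, 106, 104, 105, 96, 81, 67, 64, 62, 63, 60, 62, 60, 63, 61, 62, 60, 61, 61, 61, 62, 61, 60, 62, 61, 61, 61, 61, 60, 61, 60, 62, 59, 62, 64, 79, 91, 103, 105, 105, 105, 106, 106, 107, 105, 105, 107, 106, 106, 105]
```

Request:
jog_arm:
  increments: "-0.0637 -0.0495 0 -9 1; -0.0637 -0.0495 0 -9 1; -0.0637 -0.0495 0.03 -9 1; -0.0637 -0.0495 0.055 -9 1; -0.0637 -0.0495 0.055 -9 1"

```text
t: 7.82
ee_pos: [0.5277, 0.1529, 0.1885]
eef_rot: [0.002, 0.82, -0.573, -0.001]
contact_force: [-0.1, -0.3, -0.5]
grip_width: 0.148
```

Run:
```python
from h import *
import pickle
p,R=tcp(); print(p.round(4), R.round(3).tolist())
im=snap("wrist"); pickle.dump((im["cam"],im["frame"]),open("w4.pkl","wb"))
f=im["frame"].copy()[140:290,220:420]
cv2.imwrite("pics/w4.png",cv2.resize(f[:,:,::-1],None,fx=4,fy=4,interpolation=cv2.INTER_CUBIC))
```

```text
[0.5277 0.1529 0.1885] [[0.344, -0.939, -0.004], [-0.939, -0.344, -0.001], [-0.0, 0.004, -1.0]]
```

View pics/w4.png

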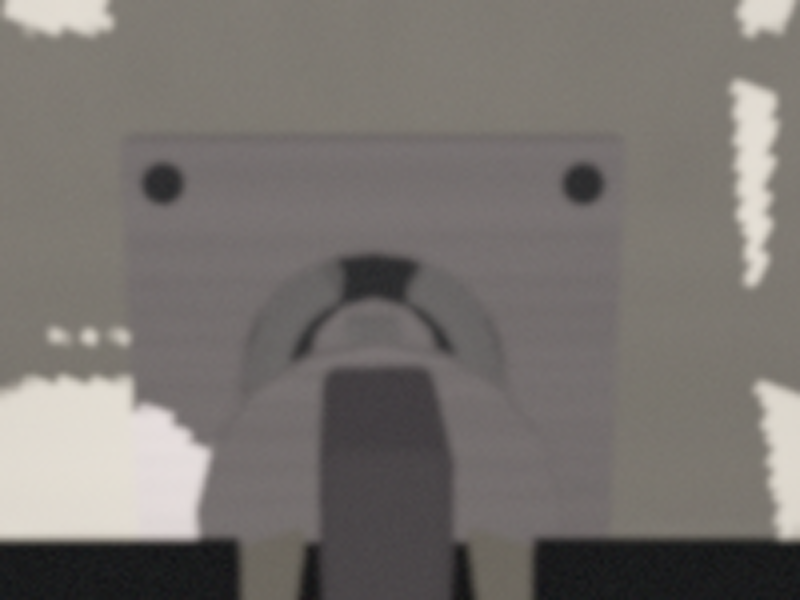

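Plate is square to the picture (edge at crop row 133), slot centre at crop (378,275), lug tip at (372,310) – nearly aligned. Compute residuals in tool axes.

Run:
```python
import pickle; from h import *
cam,f=pickle.load(open("w4.pkl","rb")); im=dict(cam=cam); p=np.array([.5277,.1529,.1885]);R=np.array([[0.344,-0.939,-0.004],[-0.939,-0.344,-0.001],[0,0.004,-1]])
T=lambda x,y,z: (R.T@(atz(im,220+x/4,140+y/4,z)-p)*1000).round(2)
b=.1245
print("lug tip bottom",T(372,308,b+.005)); print("slot",T(379,275,.095),"rim top",T(378,253,.1))
print("hole sides",T(245,350,.1),T(505,350,.1))
print("screws",T(162,183,.1),T(582,183,.1),"plate edge",T(125,133,.1),T(622,133,.1))
print("flange front",T(378,350,b+.039)," sides",T(200,500,b+.0415),T(555,500,b+.0415))
g=cv2.cvtColor(f,cv2.COLOR_RGB2GRAY);print(g[210:226,302:326])
```

```text
lug tip bottom [ -2.33 -22.76  58.91]
slot [ -1.37 -21.46  93.41] rim top [ -1.52 -26.17  88.39]
hole sides [-24.48  -9.27  88.47] [20.35 -9.25 88.45]
screws [-37.68 -38.02  88.36] [ 32.66 -38.01  88.33] plate edge [-43.5  -46.31  88.33] [ 39.02 -46.29  88.29]
flange front [ -1.31 -24.27  24.9 ]  sides [-24.63  -4.68  22.49] [21.85 -4.66 22.47]
[[ 96  92  88  77  61  50  45  45  45  47  46  46  45  44  44  43  46  45
   47  58  72  87  96 100]
 [ 97  94  88  76  58  46  47  46  44  45  45  42  45  42  46  43  46  45
   50  64  80  93  98 103]
 [101  96  87  76  57  48  46  42  43  46  45  47  48  44  48  42  47  46
   52  69  86  95 101 102]
 [102  98  88  73  54  48  48  47  52  51  56  56  55  53  49  47  48  47
   53  73  89  98 101 104]
 [101  96  87  70  56  53  56  58  64  72  76  79  78  72  66  60  56  54
   59  71  87  98 100 103]
 [ 95  90  79  69  71  72  75  82  89  92  97  98  98  92  89  82  78  71
   69  75  85  94  98 100]
 [ 87  80  79  80  87  90  98 101 104 107 110 109 107 106 105 101  97  92
   89  86  81  81  88  94]
 [ 75  74  85  97 102 105 107 108 109 111 110 
[... 163 characters left out ...]
01 108 112 107 104 103 104 103 101 103 102 103 101 104 103 105 107
  111 112 110 103  90  73]
 [100 110 115 112 108 103 102 102 101 101 102 100 102 103 101 101 103 107
  110 114 114 110 102  89]
 [109 114 112 111 108 104 105 104 102 102 103 104 103 102 103 105 103 108
  110 113 115 114 109 102]
 [112 113 113 110 108 106 106 106 104 103 103 102 103 103 104 105 106 105
  110 112 114 114 113 108]
 [114 113 113 112 109 107 105 104 103 103 104 103 104 104 104 103 104 105
  108 112 114 115 114 112]
 [114 112 113 110 110 107 107 106 103 101 103 103 104 105 104 102 105 105
  107 110 112 113 113 113]
 [113 113 111 111 109 107 105 104 104 104 105 104 103 105 105 105 104 104
  107 111 110 110 111 112]]
```

Request:
jog_arm:
  increments: "0.0004 -0.0023 0.005 0 1; 0.0004 -0.0023 0.015 0 1; 0.0004 -0.0023 0.02 0 1; 0.0004 -0.0023 0.02 0 1"

```text
t: 8.38
ee_pos: [0.5306, 0.1542, 0.1698]
eef_rot: [0.0, 0.82, -0.572, -0.0]
contact_force: [-0.1, 0.1, -0.4]
grip_width: 0.147
```

Run:
```python
from h import *
import pickle
p,R=tcp(); print(p.round(4), R.round(3).tolist(),monitor.read_state()["contact_force"])
im=snap("wrist"); pickle.dump((im["cam"],im["frame"],p,R),open("w5.pkl","wb"))
f=im["frame"].copy()[160:280,250:410]
cv2.imwrite("pics/w5.png",cv2.resize(f[:,:,::-1],None,fx=5,fy=5,interpolation=cv2.INTER_CUBIC))
```

```text
[0.5306 0.1542 0.1698] [[0.345, -0.939, -0.001], [-0.939, -0.345, -0.0], [-0.0, 0.001, -1.0]] [-0.11801379  0.11514532 -0.36111397]
```

View pics/w5.png

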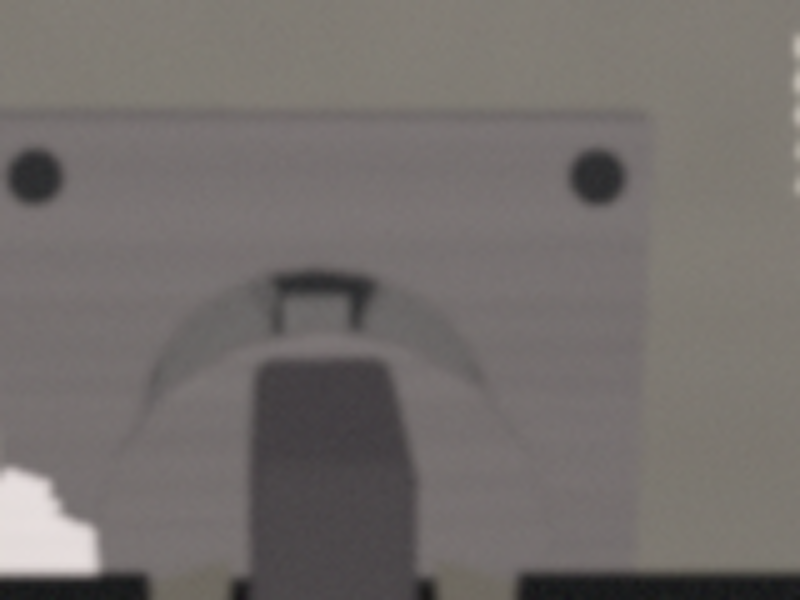

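Lug (crop x 282–352, tip row 292) lies inside the slot (268–376, rim row 271).

Run:
```python
import pickle; from h import *
cam,f,p,R=pickle.load(open("w5.pkl","rb")); im=dict(cam=cam)
T=lambda x,y,z: (R.T@(atz(im,250+x/5,160+y/5,z)-p)*1000).round(2)
b=p[2]-.064
print("lug tip",T(317,292,b+.005),T(317,292,b+.01)); print("slot",T(322,285,.097),"rim top",T(322,271,.1))
print("hole sides",T(147,395,.1),T(490,395,.1))
print("screws",T(34,177,.1),T(598,177,.1),"plate edge",T(300,110,.1))
```

```text
lug tip [ -2.05 -21.92  58.98] [ -2.01 -22.97  53.98]
slot [ -1.49 -19.92  72.83] rim top [ -1.48 -22.35  69.83]
hole sides [-24.05  -6.09  69.84] [20.15 -6.08 69.84]
screws [-37.46 -34.31  69.81] [ 33.04 -34.3   69.81] plate edge [ -4.18 -42.65  69.81]
```

Request:
jog_arm:
  increments: "0.0002 0.0018 0.002 0 1; 0.0002 0.0018 0.005 0 1; 0.0002 0.0018 0.008 0 1; 0.0002 0.0018 0.010 0 1; 0.0002 0.0018 0.010 0 1"

```text
t: 9.05
ee_pos: [0.5292, 0.1535, 0.1601]
eef_rot: [0.0, 0.82, -0.572, -0.0]
contact_force: [0.5, 0.4, -1.3]
grip_width: 0.151
```

Request:
jog_arm:
  increments: "0 0 0.0015 0 1; 0 0 0.003 0 1; 0 0 0.004 0 1; 0 0 0.004 0 1"

```text
t: 9.55
ee_pos: [0.5292, 0.1535, 0.1562]
eef_rot: [0.0, 0.82, -0.572, -0.0]
contact_force: [1.3, -0.2, -1.6]
grip_width: 0.148
```

Request:
jog_arm:
  increments: "0 0 0.0015 0 1; 0 0 0.003 0 1; 0 0 0.004 0 1; 0 0 0.004 0 1"

```text
t: 10.05
ee_pos: [0.5292, 0.1535, 0.1522]
eef_rot: [0.0, 0.82, -0.572, -0.0]
contact_force: [0.7, 0.5, -1.1]
grip_width: 0.151
```

Request:
jog_arm:
  increments: "0 0 0.0015 0 1; 0 0 0.003 0 1; 0 0 0.003 0 1"

```text
t: 10.42
ee_pos: [0.5294, 0.1536, 0.1493]
eef_rot: [-0.0, 0.82, -0.572, 0.0]
contact_force: [-0.7, -0.5, -0.6]
grip_width: 0.149
```

Request:
jog_arm:
  increments: "0 0 0.0015 0 1; 0 0 0.003 0 1; 0 0 0.003 0 1"

```text
t: 10.8
ee_pos: [0.5294, 0.1536, 0.1464]
eef_rot: [-0.0, 0.82, -0.572, 0.0]
contact_force: [-1.4, -0.6, 2.0]
grip_width: 0.147
```

Request:
jog_arm:
  increments: "0 0 0.001 0 1; 0 0 0.002 0 1; 0 0 0.002 0 1"

```text
t: 11.18
ee_pos: [0.5294, 0.1536, 0.1444]
eef_rot: [-0.0, 0.82, -0.572, 0.0]
contact_force: [-0.4, -0.8, 3.7]
grip_width: 0.148
```

Request:
jog_arm:
  increments: "0 0 0.001 0 1; 0 0 0.002 0 1; 0 0 0.002 0 1"

```text
t: 11.55
ee_pos: [0.5294, 0.1536, 0.1423]
eef_rot: [-0.0, 0.82, -0.572, 0.0]
contact_force: [0.2, 1.6, 4.9]
grip_width: 0.15
```

Request:
jog_arm:
  increments: "0 0 0.001 0 1; 0 0 0.002 0 1; 0 0 0.003 0 1; 0 0 0.004 0 1; 0 0 0.004 0 1"

```text
t: 12.18
ee_pos: [0.5295, 0.1536, 0.1385]
eef_rot: [-0.0, 0.82, -0.572, 0.0]
contact_force: [-1.3, 0.5, 6.4]
grip_width: 0.149
```

Request:
jog_arm:
  increments: "0 0 0.0005 0 1; 0 0 0.001 0 1; 0 0 0.001 0 1"

```text
t: 12.55
ee_pos: [0.5295, 0.1536, 0.1375]
eef_rot: [-0.0, 0.82, -0.572, 0.0]
contact_force: [-2.0, 0.1, 7.1]
grip_width: 0.145
```

Request:
jog_arm:
  increments: "0 0 0.0005 0 1; 0 0 0.001 0 1; 0 0 0.001 0 1"

```text
t: 12.92
ee_pos: [0.5295, 0.1537, 0.1366]
eef_rot: [-0.0, 0.82, -0.572, 0.0]
contact_force: [-0.7, -0.1, 7.2]
grip_width: 0.148
```

Request:
jog_arm:
  increments: "0 0 0.0004 0 1; 0 0 0.0008 0 1; 0 0 0.0008 0 1"

```text
t: 13.3
ee_pos: [0.5298, 0.1538, 0.1365]
eef_rot: [-0.001, 0.82, -0.572, 0.0]
contact_force: [-1.3, 0.0, 13.2]
grip_width: 0.145
```

Request:
jog_arm:
  increments: "0 0 -0.0009 0 1; 0 0 -0.0009 0 1"

```text
t: 13.55
ee_pos: [0.5295, 0.1537, 0.1368]
eef_rot: [-0.0, 0.82, -0.572, 0.0]
contact_force: [-1.0, -0.5, 6.8]
grip_width: 0.143
```

Run:
```python
from h import *
s=monitor.read_state(); print(np.round(s["joint_pos"],3),s["ee_pos"],s["contact_force"],s["t"])
```

```text
[-0.129  0.428 -0.337  1.835  0.175  0.907 -1.765] [0.52953064 0.15365838 0.13683486] [-1.02819    -0.45903385  6.83183031] 13.55
```

The last joint can't take 80° more from here (-1.77, limit -2.74), so I'll ease the spring off, let go, turn the open jaws half a turn around the bar, and regrip.

Request:
jog_arm:
  increments: "0 0 -0.003 0 1; 0 0 -0.006 0 1; 0 0 -0.009 0 1; 0 0 -0.0105 0 1; 0 0 -0.0105 0 1"

```text
t: 14.18
ee_pos: [0.5293, 0.1535, 0.1468]
eef_rot: [0.0, 0.82, -0.572, -0.0]
contact_force: [-0.2, 0.6, 2.4]
grip_width: 0.147
```

Request:
jog_arm:
  increments: "0 0 0 0 0.3; 0 0 0 0 -0.3; 0 0 0 0 -1; 0 0 0 0 -1; 0 0 0 0 -1"

```text
t: 14.8
ee_pos: [0.5293, 0.1535, 0.1469]
eef_rot: [0.0, 0.82, -0.572, -0.0]
contact_force: [-0.6, -0.1, -0.7]
grip_width: 0.642
```

Request:
jog_arm:
  increments: "0 0 0 0 -1; 0 0 0 0 -1; 0 0 0 0 -1; 0 0 0 0 -1; 0 0 0 0 -1"

```text
t: 15.42
ee_pos: [0.5293, 0.1535, 0.1469]
eef_rot: [0.0, 0.82, -0.572, 0.0]
contact_force: [0.3, 0.0, 0.6]
grip_width: 1.0
```

Request:
jog_arm:
  increments: "0 0 0 -10.5 -1; 0 0 0 -21 -1; 0 0 0 -31.5 -1; 0 0 0 -42 -1; 0 0 0 -52.5 -1"

```text
t: 16.05
ee_pos: [0.5293, 0.1534, 0.1469]
eef_rot: [0.0, 0.989, -0.148, 0.0]
contact_force: [0.4, 0.1, 1.0]
grip_width: 0.999
```

Request:
jog_arm:
  increments: "0 0 0 -10.5 -1; 0 0 0 -21 -1; 0 0 0 -31.5 -1; 0 0 0 -42 -1; 0 0 0 -52.5 -1"

```text
t: 16.68
ee_pos: [0.5294, 0.1534, 0.1469]
eef_rot: [0.0, 0.952, 0.305, 0.0]
contact_force: [0.3, -0.1, -0.0]
grip_width: 1.002
```

Request:
jog_arm:
  increments: "0 0 0 -10.5 -1; 0 0 0 -21 -1; 0 0 0 -31.5 -1; 0 0 0 -42 -1; 0 0 0 -52.5 -1"

```text
t: 17.3
ee_pos: [0.5294, 0.1534, 0.1469]
eef_rot: [0.0, 0.719, 0.695, -0.0]
contact_force: [0.3, -0.1, -0.0]
grip_width: 0.997
```

Run:
```python
from h import *
s=monitor.read_state(); p,R=tcp(); print(np.round(s["joint_pos"],3),p.round(4),R.round(3).tolist(),"y yaw",np.degrees(np.arctan2(R[1,1],R[0,1])), s["t"])
```

```text
[ 0.309  0.594 -1.005  1.789  0.566  1.078  0.636] [0.5294 0.1534 0.1469] [[0.035, 0.999, 0.0], [0.999, -0.035, -0.0], [-0.0, 0.0, -1.0]] y yaw -1.9933092189061816 17.3
```

Request:
jog_arm:
  increments: "0 0 0 -10.5 -1; 0 0 0 -21 -1; 0 0 0 -22.2 -1; 0 0 0 -22.2 -1"

```text
t: 17.8
ee_pos: [0.5293, 0.1534, 0.1468]
eef_rot: [-0.0, 0.576, 0.818, -0.0]
contact_force: [-0.4, -0.2, -0.6]
grip_width: 0.999
```

Run:
```python
from h import *
s=monitor.read_state(); p,R=tcp(); print(np.round(s["joint_pos"],3),p.round(4),"y yaw",np.degrees(np.arctan2(R[1,1],R[0,1])), s["t"])
im=snap("wrist"); cv2.imwrite("pics/w6.png",cv2.resize(im["frame"][120:360,160:480][:,:,::-1],None,fx=2.5,fy=2.5,interpolation=cv2.INTER_CUBIC))
```

```text
[ 0.355  0.639 -1.097  1.786  0.631  1.118  0.957] [0.5293 0.1534 0.1468] y yaw 19.67139349402475 17.8
```

View pics/w6.png

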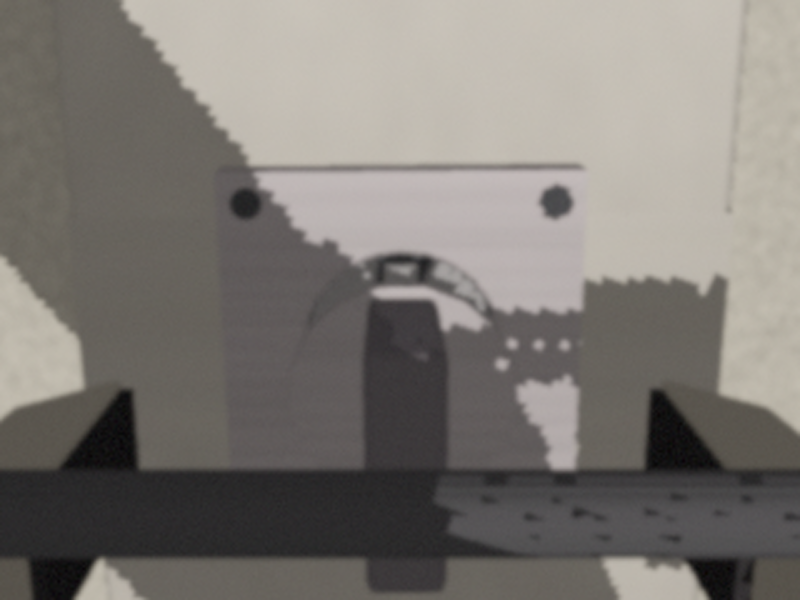

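The cartridge stands in the port with its lug in the slot (crop (402,265)) and bar at crop x≈405, between the open fingers (135/652, midpoint 393): about 2 mm off the jaw centre.

Run:
```python
import pickle; from h import *
im=snap("wrist"); p,R=tcp()
T=lambda x,y,z: (R.T@(atz(im,160+x/2.5,120+y/2.5,z)-p)*1000).round(2)
b=p[2]-.064
print("lug tip",T(402,262,b+.005)); print("rim",T(402,253,.1)); print("screws",T(245,203,.1),T(556,200,.1)); print("bar top front",T(403,300,b+.082),"bar mid",T(406,450,b+.082))
print("edge",T(400,167,.1), "bar base front",T(403,288,b+.044))
cam,f,p,R=pickle.load(open("w5.pkl","rb")); im=dict(cam=cam); b=p[2]-.064
T=lambda x,y,z: (R.T@(atz(im,250+x/5,160+y/5,z)-p)*1000).round(2)
print("prev bar base front",T(322,357,b+.044),"bar top front",T(335,460,b+.082),T(333,470,b+.082))
```

```text
lug tip [  3.24 -16.99  59.  ]
rim [  3.09 -21.84  46.94]
screws [-32.5  -33.43  46.95] [ 37.9  -34.08  46.93]
bar top front [  2.5  -28.15 -18.  ] bar mid [  3.07  -2.01 -18.  ]
edge [  2.59 -41.55  46.94] bar base front [  2.99 -20.44  20.  ]
prev bar base front [ -1.3  -23.44  19.98] bar top front [ -0.1  -24.18 -18.02] [ -0.26 -23.33 -18.02]
```

Half-turn comparison shows the port axis is about (+2.4, +1.1) mm from the TCP in the present tool frame, which agrees with the bar offset. I'll centre the tool there, then regrip gently.

Request:
jog_arm:
  increments: "0.0023 0.0011 0 0 -1; 0.0023 0.0011 0 0 -1; 0.0023 0.0011 0 0 0; 0.0023 0.0011 0 0 0.5; 0.0023 0.0011 0 0 0.6"
  grip_force: 15

```text
t: 18.52
ee_pos: [0.5295, 0.156, 0.1469]
eef_rot: [-0.0, 0.574, 0.819, -0.0]
contact_force: [-0.0, -0.1, 0.2]
grip_width: 0.72
```

Request:
jog_arm:
  increments: "0 0 0 0 1; 0 0 0 0 1; 0 0 0 0 1; 0 0 0 0 1; 0 0 0 0 1"

```text
t: 19.15
ee_pos: [0.5296, 0.1561, 0.1469]
eef_rot: [0.0, 0.574, 0.819, -0.0]
contact_force: [-0.1, -0.7, -0.6]
grip_width: 0.178
```

Request:
jog_arm:
  increments: "0 0 0 0 1; 0 0 0 0 1; 0 0 0 0 1; 0 0 0 0 1; 0 0 0 0 1"

```text
t: 19.77
ee_pos: [0.5295, 0.1561, 0.1469]
eef_rot: [-0.0, 0.574, 0.819, 0.0]
contact_force: [0.0, 0.2, 0.1]
grip_width: 0.153
```

Request:
jog_arm:
  increments: "0 0 0 0 1; 0 0 0.002 0 1; 0 0 0.004 0 1; 0 0 0.006 0 1; 0 0 0.007 0 1"
  grip_force: 40

```text
t: 20.4
ee_pos: [0.5297, 0.1561, 0.14]
eef_rot: [0.0, 0.574, 0.819, 0.0]
contact_force: [-0.1, -0.3, 4.8]
grip_width: 0.147
```

Request:
jog_arm:
  increments: "0 0 0.001 0 1; 0 0 0.002 0 1; 0 0 0.002 0 1"

```text
t: 20.78
ee_pos: [0.5297, 0.1562, 0.138]
eef_rot: [0.0, 0.574, 0.819, 0.0]
contact_force: [-0.9, -1.3, 5.4]
grip_width: 0.145
```

Request:
jog_arm:
  increments: "0 0 0.0005 0 1; 0 0 0.001 0 1; 0 0 0.001 0 1"

```text
t: 21.15
ee_pos: [0.5297, 0.1562, 0.1371]
eef_rot: [0.0, 0.574, 0.819, 0.0]
contact_force: [-1.1, 0.1, 6.0]
grip_width: 0.145
```

Request:
jog_arm:
  increments: "0 0 0.0004 0 1; 0 0 0.0008 0 1; 0 0 0.0008 0 1"

```text
t: 21.52
ee_pos: [0.5297, 0.1562, 0.1364]
eef_rot: [0.0, 0.574, 0.819, 0.0]
contact_force: [-0.9, -0.8, 6.2]
grip_width: 0.148
```

Request:
jog_arm:
  increments: "0 0 0.0003 0 1; 0 0 0.0006 0 1; 0 0 0.0006 0 1"

```text
t: 21.9
ee_pos: [0.5297, 0.1562, 0.1358]
eef_rot: [0.0, 0.574, 0.819, 0.0]
contact_force: [-1.2, -0.7, 6.4]
grip_width: 0.15
```

Request:
jog_arm:
  increments: "0 0 0.0003 0 1; 0 0 0.0006 0 1; 0 0 0.0006 0 1"

```text
t: 22.28
ee_pos: [0.5297, 0.1562, 0.1352]
eef_rot: [0.0, 0.574, 0.819, 0.0]
contact_force: [-0.8, -0.5, 6.3]
grip_width: 0.149
```

Request:
jog_arm:
  increments: "0 0 0.0003 0 1; 0 0 0.0006 0 1; 0 0 0.0006 0 1"

```text
t: 22.65
ee_pos: [0.5297, 0.1563, 0.1347]
eef_rot: [0.0, 0.574, 0.819, 0.0]
contact_force: [-0.9, -1.1, 6.5]
grip_width: 0.146
```

Request:
jog_arm:
  increments: "0 0 0.0003 0 1; 0 0 0.0006 0 1; 0 0 0.0006 0 1"

```text
t: 23.02
ee_pos: [0.5298, 0.1563, 0.1343]
eef_rot: [0.0, 0.574, 0.819, 0.0]
contact_force: [-1.4, -0.7, 9.4]
grip_width: 0.15
```

Request:
jog_arm:
  increments: "0 0 -0.0004 0 1; 0 0 -0.0004 5 1; 0 0 -0.0004 12 1; 0 0 -0.0004 20 1; 0 0 -0.0004 20 1"

```text
t: 23.65
ee_pos: [0.5301, 0.1564, 0.1348]
eef_rot: [0.0, 0.709, 0.706, 0.001]
contact_force: [0.2, 0.2, 7.0]
grip_width: 0.151
```

Request:
jog_arm:
  increments: "0 0 0 10 1; 0 0 0 20 1; 0 0 0 30 1; 0 0 0 40 1; 0 0 0 40 1"

```text
t: 24.28
ee_pos: [0.5302, 0.1564, 0.1349]
eef_rot: [0.0, 0.907, 0.42, 0.001]
contact_force: [-0.2, -0.1, 6.8]
grip_width: 0.15
```

Run:
```python
from h import *
s=monitor.read_state(); p,R=tcp(); print(np.round(s["joint_pos"],3),p.round(4),"y yaw",np.degrees(np.arctan2(R[1,1],R[0,1])), s["t"],s["moment"],s["contact_force"])
```

```text
[ 0.2    0.543 -0.827  1.807  0.471  0.998  0.05 ] [0.5302 0.1564 0.1349] y yaw -40.26815204487266 24.275 [ 0.02636478 -0.13720241 -0.0431217 ] [-0.19159081 -0.07294544  6.82958402]
```

Request:
jog_arm:
  increments: "0 0 0 8 1; 0 0 0 15 1; 0 0 0 19 1; 0 0 0 20.5 1; 0 0 0 20.5 1"

```text
t: 24.9
ee_pos: [0.5299, 0.1563, 0.1346]
eef_rot: [0.0, 0.967, 0.254, 0.0]
contact_force: [-1.5, -0.7, 7.9]
grip_width: 0.149
```

Run:
```python
from h import *
s=monitor.read_state(); p,R=tcp(); print(p.round(4),"y yaw",np.degrees(np.arctan2(R[1,1],R[0,1])), s["t"],s["moment"],s["contact_force"])
```

```text
[0.5299 0.1563 0.1346] y yaw -60.62915913330087 24.9 [-0.13775916  0.1801886   0.08995142] [-1.50504069 -0.65911066  7.85292043]
```

Request:
jog_arm:
  increments: "0 0 -0.001 0 1; 0 0 -0.002 0 1; 0 0 -0.0028 0 1; 0 0 -0.0028 0 1"

```text
t: 25.4
ee_pos: [0.5298, 0.1562, 0.1371]
eef_rot: [-0.0, 0.967, 0.254, 0.0]
contact_force: [-1.0, -0.0, 5.3]
grip_width: 0.145
```

The lift met no lip resistance (the spring still pushes up with 5.3 N), so the lugs are in the notches. Releasing.

Request:
jog_arm:
  increments: "0 0 -0.0006 0 1; 0 0 -0.0006 0 0.5; 0 0 -0.0006 0 0; 0 0 -0.0006 0 -0.5; 0 0 -0.0006 0 -1"

```text
t: 26.02
ee_pos: [0.5294, 0.1559, 0.1373]
eef_rot: [0.0, 0.967, 0.254, -0.0]
contact_force: [0.1, -0.1, 0.7]
grip_width: 0.528
```

Request:
jog_arm:
  increments: "0 0 0 0 -1; 0 0 0 0 -1; 0 0 0 0 -1; 0 0 0 0 -1; 0 0 0 0 -1"

```text
t: 26.65
ee_pos: [0.5295, 0.1561, 0.1375]
eef_rot: [0.0, 0.967, 0.254, 0.0]
contact_force: [-0.8, 0.1, 0.3]
grip_width: 0.999
```

Request:
jog_arm:
  increments: "0 0 -0.02 0 -1; 0 0 -0.06 0 -1; 0 0 -0.11 0 -1; 0 0 -0.11 0 -1; 0 0 -0.11 0 -1"

```text
t: 27.28
ee_pos: [0.5294, 0.1557, 0.247]
eef_rot: [0.0, 0.967, 0.254, -0.0]
contact_force: [-0.3, -0.9, 0.3]
grip_width: 0.998
```

Run:
```python
from h import *
p,R=tcp(); print(p.round(4),R.round(3).tolist(),monitor.read_state()["t"])
im=snap("wrist"); s=snap("side")
print("pred port",proj(im,[.5297,.1561,.1]).round(1))
a=cv2.resize(im["frame"][100:340,200:440],(400,400),interpolation=cv2.INTER_CUBIC); b=cv2.resize(s["frame"][250:370,300:420],(400,400),interpolation=cv2.INTER_CUBIC)
cv2.imwrite("pics/w7.png",np.hstack([a,b])[:,:,::-1])
import pickle; pickle.dump((im["cam"],im["frame"],p,R),open("w7.pkl","wb"))
```

```text
[0.5294 0.1557 0.247 ] [[0.871, 0.49, -0.0], [0.49, -0.871, -0.001], [-0.0, 0.0, -1.0]] 27.275
pred port [316.2 221.8]
```

View pics/w7.png

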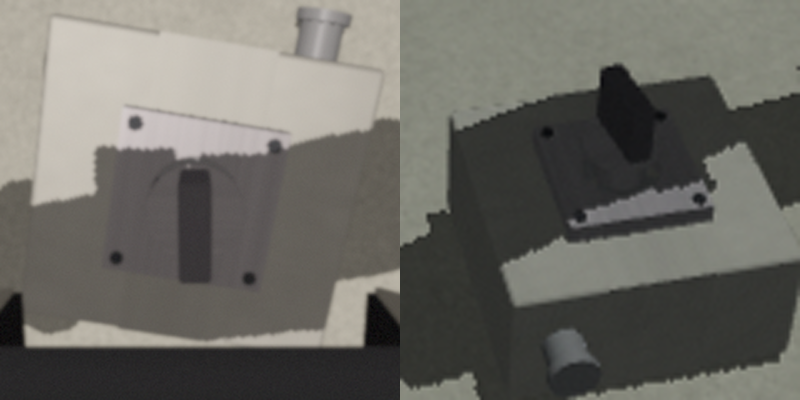

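Cartridge upright in the port at crop (195,225); bar vertical in the view, plate screws at (135,122), (275,147), (116,258), (249,278). Last numeric check of angle and height.

Run:
```python
import pickle; from h import *
cam,f,p,R=pickle.load(open("w7.pkl","rb")); im=dict(cam=cam)
W=lambda x,y,z: atz(im,200+x*.6,100+y*.6,z)
yaw=lambda a,b,z:np.degrees(np.arctan2(*(W(*b,z)-W(*a,z))[[1,0]]))%180
A,B,C,D=(135,122),(275,147),(116,258),(249,278)
print("pump y/x", [round(yaw(*q,.1),1) for q in [(A,C),(B,D),(C,D),(A,B)]])
for z in (.15,.155,.16): print(z,"bar yaw",yaw((178,172),(179,280),z),yaw((211,170),(210,282),z), "w",np.linalg.norm(W(178,230,z)-W(211,230,z)),"len",np.linalg.norm(W(195,171,z)-W(195,283,z)),"ctr",W(195,227,z))
print("port",sum(W(*q,.1) for q in (A,B,C,D))/4)
s=snap("side")
print("side top exp", [proj(s,[.5296,.156,z]).round(1) for z in (.155,.158,.168)], "seen approx", 300+625*.3, 250+80*.3)
for n in ("scene","side"):
    im=snap(n)
    for q,z in [("bottle",.06),("case",.012),("glovebox",.035)]:
        for r in silhouettes(im,q)[:1]:
            v,u=np.nonzero(r["region"]); print(n,q,round(r["conf"],2),atz(im,u.mean(),v.mean(),z).round(3))
```

```text
pump y/x [np.float64(110.0), np.float64(110.0), np.float64(20.4), np.float64(19.3)]
0.15 bar yaw 119.53137083338703 119.26933685111878 w 0.014222135574850081 len 0.04984538948076982 ctr [0.52999641 0.15681137 0.15      ]
0.155 bar yaw 119.53137083338699 119.26933685111874 w 0.013950622820538052 len 0.04889379828573051 ctr [0.52935334 0.1579446  0.155     ]
0.16 bar yaw 119.53137083338706 119.2693368511188 w 0.013679110066225925 len 0.047942207090691316 ctr [0.52871028 0.15907783 0.16      ]
port [0.52973331 0.15606001 0.1       ]
side top exp [array([366.5, 278.5]), array([366.7, 277.3]), array([367.1, 273.2])] seen approx 487.5 274.0
scene bottle 0.62 [ 0.786 -0.01   0.06 ]
scene case 0.97 [ 0.554 -0.42   0.012]
scene glovebox 0.68 [0.537 0.454 0.035]
side bottle 0.96 [ 0.775 -0.001  0.06 ]
side case 0.6 [0.531 0.415 0.012]
side glovebox 0.68 [0.531 0.428 0.035]
```

Bar is 80.6° (1.41 rad) clockwise of the slots, bar width fits a top height of about 0.155 m, and the bystanders show no movement. Handing in.

```bash
python3 -c "
from h import *
print(job.job_done())"
```

```text
the job is handed in; nothing more can be done
None
```

The cartridge is locked in the pump's bayonet port and let go. I handed the job in at about 28 s of the 61 s; no verdict is reported.

**What I did:**
- I took the cartridge from the tray and lined its lugs up with the slots in the wrist camera.
- I felt for the spring and pressed it to the hard stop. The highest force I read was 13 N.
- The last joint could not turn 80° further from there. I eased off the spring, let go, turned the open jaws half a turn around the bar and re-centred on the port by about 2.5 mm. Then I gripped again, pushed in (9.4 N at the stop), turned clockwise, checked by feel that the lugs rose into the notches, and let go.

**Last checks:**
- **Angle:** the lugs sit 80.6° (1.41 rad) from the slots; the target is 1.40 ± 0.12.
- **Position:** the bar's centre is about 1–2 mm from the port axis, which is within measuring error.
- **Height:** the bar's apparent width and the gripper height put the underside about 25–27 mm below the rim. The bar's apparent length does not fit this (48–49 mm against 44 mm), probably because its end face is included.
- **Robot:** the gripper is open and 110 mm above, touching nothing.
- **Bystanders:** none shows any movement. The side view's "case" detection this time was at the wrong spot (near the glove box), but the scene view found it unmoved.
- **Side view height check:** this was inconclusive. I compared the wrong image column, so I did not use it.

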